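# Dock the stock handset and hold its key lock turned

## Task

Lay the black handset, screen up, lengthwise on the narrow sloped deck of the dock, centred and down against the lip, and let go of it. Then take the key with the wide rectangular head from the wooden block, ease it fully into the dock's lock, wiggling it past the sticky pins, and turn it clockwise a quarter turn until the locking bar lies across the handset; the lock springs back, so finish while still gripping the key and holding it turned. Leave the other keys and everything else on the counter where they are.

Things in the scene. Friction and masses are not known exactly. Their poses are not given: they have to be found in the camera images.
- handset_center (a point): Centre of the black handset, a slab 130 (its x) x 52 (its y) x 24 mm (its z), 0.18 to 0.33 kg, at first lying flat on the counter, underside 12 mm below this point. Glass screen on top towards its +x end, small keys towards -x; either end may go uphill on the dock.
- dock_seat (a point): Where the handset's centre lies when docked. Axes: the dock's (x level, pointing uphill; y towards the lock; z up). The deck under it is a flat strip 40 mm wide, 130 long, rising 20 deg (0.349 rad) towards +x, its surface 12 mm below this point along the deck's normal. A lip at its low end stands 14 mm above the deck; the docked handset ends 1 mm from it.
- dock: The fixed dock; origin on the counter, 52 mm plumb below the deck surface's centre; x points uphill, y towards the lock. Base plate 12 mm high. Beside the narrow deck (the handset overhangs it by 6 mm each side) all is free up to the lock's housing, a block 56 x 52 mm and 120 high, 69 to 121 mm in +y from the deck's centre line.
- lock_mouth (a point): Centre of the keyhole, on the level top of the lock's steel plate, 120 mm above the counter; axes as the dock's. Vertical slot 18 mm long (dock x), 7 wide, small chamfer, plate 8 mm thick. Two sticky sprung pins below squeeze the blade's flats over its last 8 mm (some 5 to 15 N of push; 1 mm side wiggles help). The key turns only when fully home: collar on the plate, at most 3 mm short.
- lock (a joint): Turn of the lock cylinder, rad: 0 at the start (slot along dock x), growing clockwise from above to a stop at 1.57. A spring (0.03 to 0.1 N m) turns it back. The blade has 0.1 to 0.2 rad of play, so turn the key that much farther. It carries a flat steel bar, 85 mm long from the axis, 103 to 109 mm above the counter: along dock +x at 0, at 1.57 along -y, 6 mm or more above a docked handset.
- key_wide_head (a point): Centre of the wide rectangular black head, 36 (its x) x 12 (its y) x 34 mm high, of the key that fits. It stands head up in the block. Below this point: head's underside 17 mm; underside of a steel collar (16 mm across) 25; then a round neck 5 mm thick; a blade 16 (x) x 5 mm (y) from 36 to the tip at 50 mm, slimmer in its last 3 mm. 40 g. Fits either way round.
- keyblock: Fixed wooden block 170 (its x) x 50 x 36 mm high, origin at the centre of its underside. Three slots in a row at x = -55, 0, +55 mm, long side along x, hold the three keys in any order, collars on the block's top: the key heads' centres are 61 mm above the counter and the blades reach 25 mm into the block.
- key_round_head (a point): Another key, to be left alone: key with a small round disc head (24 mm across, 12 thick); this point is 50 mm above its tip
- key_stub_head (a point): Another key, to be left alone: key with a narrow upright barrel head (15 mm across, 20 high); this point is 50 mm above its tip
- mug: Bystander: white mug, 76 mm across, 85 high, handle on its +y side; origin at the centre of its underside
- knob_sample: Bystander: turned wooden drawer knob, 36 mm across, 34 high; origin at the centre of its underside
- tape: Bystander: round grey tape measure, 64 mm across with a square corner out to 35 mm, 28 high; origin at the centre of its underside
- carton: Bystander: small cardboard carton, 90 x 60 x 45 mm; origin at the centre of its underside
- pull_sample: Bystander: steel bar drawer pull, 110 x 12 x 16 mm; origin at the centre of its underside

How it is judged (in metres and radians):
On the way, in this order (a step that is already met when the one before it is completed fails the run):
1. the handset lies docked on the slope, let go (x of handset_center in the frame of dock_seat between -0.014 and 0.016 m and y of handset_center in the frame of dock_seat between -0.013 and 0.013 m and z of handset_center in the frame of dock_seat between -0.012 and 0.012 m and angle between handset_center's own z axis and vertical between 0.25 and 0.45 rad and angle between the y axis of handset_center and the y axis of dock_seat, either way round below 0.15 rad and contact force between the fingers and handset below 0.2 N), for 0.2 s.
2. the key is fully home in the lock, not yet turned (horizontal distance between key_wide_head and lock_mouth below 0.006 m and z of key_wide_head in the frame of lock_mouth below 0.0275 m and angle between key_wide_head's own z axis and vertical below 0.12 rad and value of joint lock below 0.4 rad), for 0.1 s.
3. the key in the lock has turned the cylinder a quarter (horizontal distance between key_wide_head and lock_mouth below 0.006 m and z of key_wide_head in the frame of lock_mouth below 0.0275 m and angle between key_wide_head's own z axis and vertical below 0.12 rad and value of joint lock above 1.25 rad), for 0.2 s.
At the end, for the whole second after the job is handed in: Handset at rest on the deck, let go: within 13 mm of the seat, tilt 0.25 to 0.45 rad, lengthwise within 0.15 rad. Wide-headed key upright, gripped, its collar within 2.5 mm of the lock plate and 6 mm of the keyhole axis, the lock held turned past 1.25 rad through the last second (all of step 1 and all of step 3 and velocity of joint lock below 0.2 rad/s and contact force between the fingers and key_wide above 2 N and linear speed of handset below 0.02 m/s); the arm keeps its last pose, push and grip.
It fails at once if another key or a bystander was moved by more than 3 cm (distance of any of key_round_head, key_stub_head, mug, knob_sample, tape, carton, pull_sample from where it was at the start of the episode above 0.03 m).
It also fails if it takes over 64 s, if anything falls off the work surface, if the arm or the gripper's body presses on something with over 40 N, if the wrist force passes 120 N, or if a joint passes its speed limit or range.

## Robot

A 6-joint arm with a two-finger parallel gripper is mounted at the origin on the work surface. World frame = base frame: x ahead of the robot, y to its left, z up, the work surface at z = 0. Lengths are in m, angles in degrees, forces in N, time in s.
With the tool pointing down it reaches from about 0.25 to 0.725 m from the base axis. Payload 9.7 kg.
Tool frame: the origin (TCP) lies on the centre line of the jaws, within the pads' length; the fingertips stand 17 mm ahead of it and the grasp point (between the pads) lies 2 mm behind it (bot.nose_length is the distance from the TCP to the fingertips, in m); x points along the fingers, y is the direction in which the jaws open and shut, and the axes are right-handed (so a half turn about x gives the same grasp; the last joint's range is limited). The gripper opens to 85 mm and grips with 20 to 120 N. Pads are 22 mm wide; open, the fingers measure 114 mm over their backs; the gripper's body (76 mm by 85 mm) begins 54 mm behind the grasp point. The pads swing forward as they close: fully open they stand 13 mm farther back than shut.
Start: joints at [-66.52, 4.979, 10.078, 95.1, 0, 90], TCP at [0.219, -0.504, 0.248] pointing down, gripper open.
Joint ranges: [-179.16, 179.16], [-48.56, 103.87], [-65.8, 70.77], [-126.05, 130.52], [-82.76, 87.17], [-180, 180]. Speed limits (degrees/s): [127.2, 127.2, 147.25, 180, 180, 180].

## Interface

Orientations are given as [roll, pitch, yaw] about the fixed x, y, z axes, in that order (R = Rz(yaw) Ry(pitch) Rx(roll)).
In Python, from workcell import bot, viewer, ticket gives the robot as it stands.
- The arm moves only by the tool jog_arm, never from a script. Its argument "deltas" is a list of rows, each an object of numbers: "fingers": the opening, from 0 (shut) to 1 (fully open); "x", "y", "z": the shift along the world's x, y, z in mm; "twist": the turn about the world's z in degrees. A call has 1 to 10 rows; each row is the pose to reach, as a shift and turn from the pose measured when the call began; what a row does not reach only later rows make up. A row lasts 1/10 s, in which the tool goes at most 50 mm and 8.59 degrees, less where a joint would pass 70% of its speed; a pose out of reach is approached as far as the arm can. A call with a gripper value outside its range is refused whole. The fingers move at their own pace and stop on an object; "grip_force" is the grip in N (left out, the last holds). Time passes only in rows, so rows that repeat a pose let the fingers close. It gives the time, the measured TCP pose, the force and the opening at its end, in the units of the state.
- bot.get_obs(): the state, without advancing time (a new reading comes with each control period).
- viewer.camera(name): name is "side" or "top"; returns a dict with "image" (400x640x3 uint8, red, green, blue), "fovy" (degrees; the focal length in pixels is half the picture's height over the tangent of half this angle, whatever the lens; pixels are square), "cx", "cy" (the principal point, pixels), "D" ([k1, k2, p1, p2, k3] as OpenCV has them; the pictures are not rectified), "world_to_cam" (4x4, takes a point from world to camera coordinates). Camera axes: x right, y down, z forward; pixel columns grow to the right and rows downward; lengths in m; the calibration is good to about 2 mm. A picture is of the moment at which its call begins. There is no depth.
- ticket.job_done(): hands the job in, once; it reports no verdict.
The state is a dict: "time": time; "q": joint angles; "qd": joint speeds; "joint_efforts": joint torques, N m; "ee_pos": TCP position; "tcp_rot": TCP orientation; "wrist_force": force on the tool from outside, world axes, zero at the start; "torque": the same for the moment, N m; "opening": finger opening in m.
Only numpy, scipy, OpenCV 4.12 (cv2) and the standard library are available. Lean on these libraries where they do the work, as an engineer would, in place of code of your own. Each camera call takes 0.05 s, during which the arm holds its last target.

## Working session

There is one attempt and no reset: what is moved stays moved. The work goes in short steps, Python scripts to look and compute and a tool call to move; the robot and the scene stay as the last step left them, time stands still between calls to the robot, and variables do not carry over. Pictures are saved under pics/ and viewed, and the job is handed in when it is done.

Besides the shell and the picture viewer there is one more tool, called after "Request:" in YAML: its name, and indented under it one key for each argument. jog_arm: Moves the arm, as the interface text tells. Its arguments: {"type":"object","properties":{"deltas":{"type":"array"},"grip_force":{"type":"number"}},"required":["deltas"]}

```bash
mkdir -p pics
cat > h.py <<'E'
import numpy as np,cv2
from workcell import bot,viewer,ticket
def cam(n):
    c=viewer.camera(n);im=c["image"];f=im.shape[0]/2/np.tan(np.radians(c["fovy"])/2)
    c["K"]=np.array([[f,0,c["cx"]],[0,f,c["cy"]],[0,0,1]]);c["D"]=np.array(c["D"],float);c["T"]=np.array(c["world_to_cam"]);return c
def save(c,n,box=None,s=1):
    im=c["image"][:,:,::-1]
    if box: im=im[box[1]:box[3],box[0]:box[2]]
    cv2.imwrite("pics/"+n,cv2.resize(im,None,fx=s,fy=s,interpolation=cv2.INTER_CUBIC))
def ray(c,uv):
    p=cv2.undistortPoints(np.array(uv,float).reshape(-1,1,2),c["K"],c["D"]).reshape(-1,2)
    R=c["T"][:3,:3];t=c["T"][:3,3];o=-R.T@t
    return o,np.c_[p,np.ones(len(p))]@R
def onz(c,uv,z):
    o,d=ray(c,uv);return o+d*((z-o[2])/d[:,2])[:,None]
def proj(c,P):
    R=c["T"][:3,:3];return cv2.projectPoints(np.array(P,float).reshape(-1,1,3),cv2.Rodrigues(R)[0],c["T"][:3,3],c["K"],c["D"])[0].reshape(-1,2)
E
python3 - <<'E'
from h import *
import pickle
for n in("top","side"):
    c=cam(n);save(c,n+"0.png");print(n,c["fovy"],c["cx"],c["cy"],c["D"],c["T"].round(3).tolist())
    pickle.dump(c,open(n+"0.pkl","wb"))
print(bot.get_obs())
E
```

```text
top 55.40247506566009 313.2748811323466 199.24592248968128 [-0.00709957  0.          0.          0.          0.        ] [[0.003, -1.0, -0.011, -0.01], [-0.992, -0.001, -0.127, 0.553], [0.127, 0.011, -0.992, 1.091], [0.0, 0.0, 0.0, 1.0]]
side 57.757982383353024 313.6428488659965 196.73983481010032 [-0.04176292  0.          0.          0.          0.        ] [[0.953, -0.302, -0.023, -0.531], [-0.171, -0.47, -0.866, 0.158], [0.251, 0.829, -0.5, 0.933], [0.0, 0.0, 0.0, 1.0]]
{'time': 0.1, 'q': array([-6.65195397e+01,  5.00899916e+00,  1.00393534e+01,  9.51006933e+01,
        3.46202245e-04,  9.00004248e+01]), 'qd': array([-0.00204606, -0.13969771,  0.14001982, -0.04918325,  0.02814926,
       -0.01311059]), 'joint_efforts': array([-8.05269792e-05, -5.21561658e+01,  4.65653157e+01,  1.60600460e-02,
       -4.40106055e-05,  2.33312369e-05]), 'ee_pos': array([ 0.21906579, -0.50428299,  0.2476471 ]), 'tcp_rot': array([-90.281577  ,  89.92966002, 113.19845831]), 'wrist_force': array([ 0.4734802 ,  1.05657789, -0.19302469]), 'torque': array([-0.051918  , -0.02144538,  0.05911418]), 'opening': 0.08548532150461889}
```

View pics/top0.png

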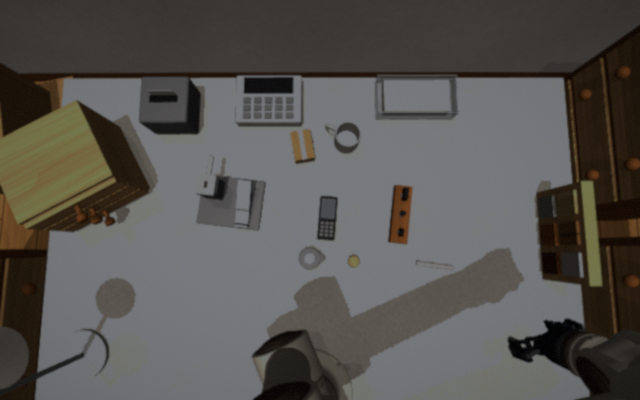

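View pics/side0.png

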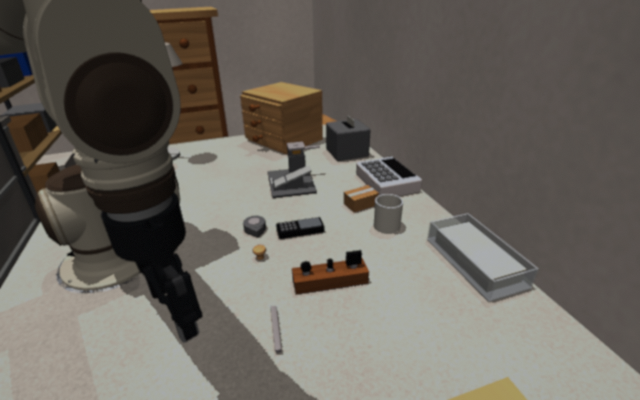

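The top view shows the handset at (327,218), the dock at (232,203) with its lock at (210,185), and the key block at (401,214). In the side view the wide head is the farthest key, at (354,258). I'll zoom in on these.

Run:
```python
from h import *
import pickle
t=pickle.load(open("top0.pkl","rb"));s=pickle.load(open("side0.pkl","rb"))
for c in(t,s): c["image"]=cv2.convertScaleAbs(c["image"],alpha=1.5)
save(t,"dz.png",(185,145,285,240),8)
a=t["image"][185:250,310:420]
cv2.imwrite("pics/hz.png",cv2.resize(a[:,:,::-1],None,fx=7,fy=7,interpolation=cv2.INTER_CUBIC))
save(s,"sz.png",(260,130,340,200),8)
save(s,"sk.png",(265,205,385,305),6)
```

```text
(no output)
```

View pics/dz.png

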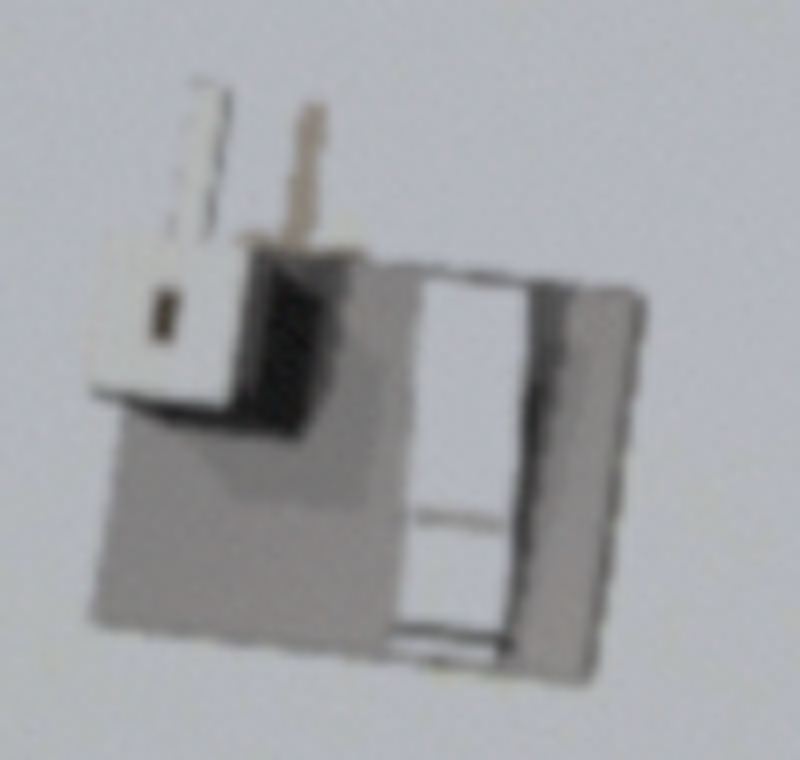

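View pics/hz.png

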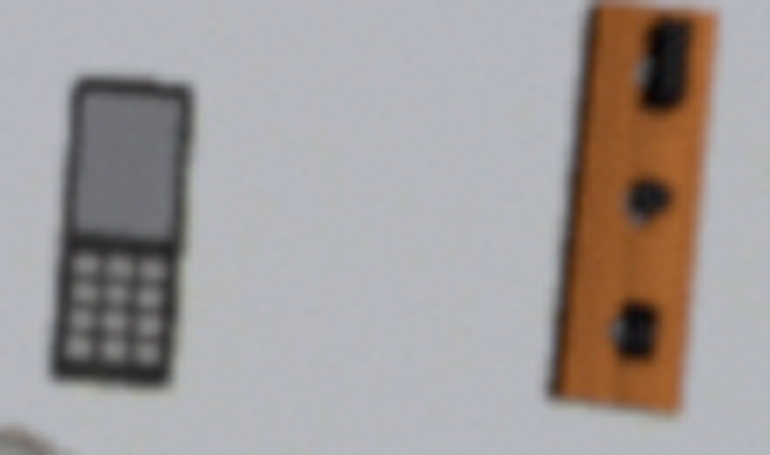

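View pics/sz.png

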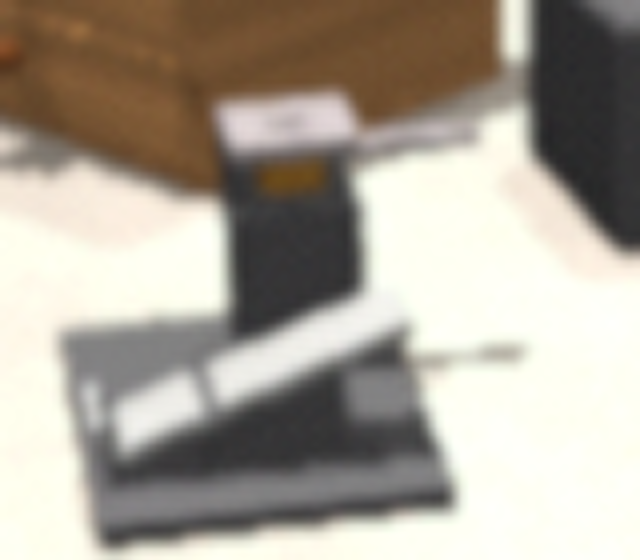

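View pics/sk.png

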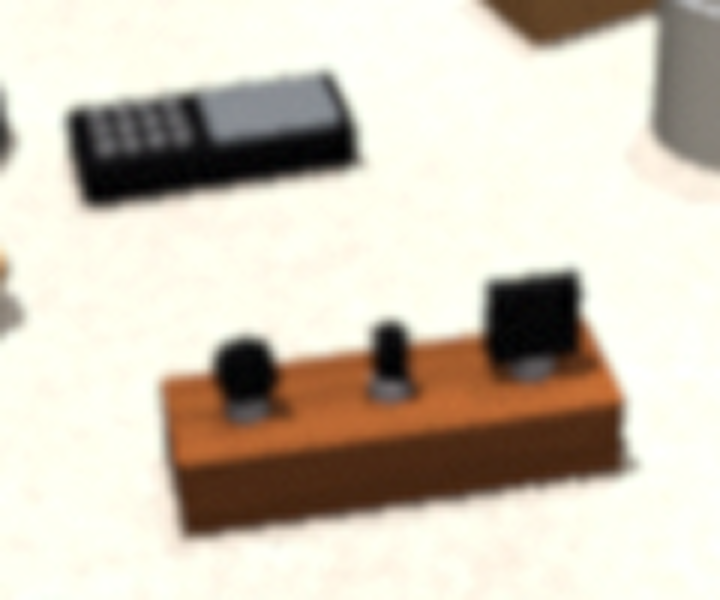

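Run:
```python
from h import *
import pickle
t=pickle.load(open("top0.pkl","rb"));s=pickle.load(open("side0.pkl","rb"))
def mask_pose(c,m,z,box):
    mm=np.zeros(m.shape,np.uint8);x0,y0,x1,y1=box;mm[y0:y1,x0:x1]=m[y0:y1,x0:x1]*255
    mm=cv2.morphologyEx(mm,cv2.MORPH_CLOSE,np.ones((7,7)))
    cs=max(cv2.findContours(mm,0,1)[0],key=cv2.contourArea)
    P=onz(c,cs.reshape(-1,2),z)
    r=cv2.minAreaRect((P[:,:2]*1000).astype(np.float32));return r,cs
g=t["image"].max(2)
r,_=mask_pose(t,g<75,.024,(310,185,345,250));print("handset",r)
hsv=cv2.cvtColor(t["image"],cv2.COLOR_RGB2HSV)
r,_=mask_pose(t,(hsv[:,:,1]>120)&(hsv[:,:,0]<20),.036,(380,175,420,250));print("block",r)
# crop px -> image  (dz: /8+(185,145)); cubic resize centre offset
def q(l,o,k): return (np.array(l,float)+.5)/k-.5+np.array(o)
print("base",onz(t,q([[640,285],[590,682],[95,625]],(185,145),8),.012).round(4))
print("plate top",onz(t,q([[105,238],[92,390],[228,408],[247,252]],(185,145),8),.120).round(4))
print("slot",onz(t,q([[165,315],[168,290],[160,342]],(185,145),8),.120).round(4))
h=lambda x:.052+x*np.tan(np.radians(20))
for p,x in (((420,280),.061),((528,288),.061),((398,625),-.061),((505,638),-.061)): print("deck",onz(t,q([p],(185,145),8),h(x)).round(4))
print("key top (head z .078)",onz(t,q([[670,65],[645,200],[635,332]],(310,185),7),.07).round(4))
# side
print("side slot",onz(s,q([[288,122]],(260,130),8),.120).round(4))
print("side plate",onz(s,q([[216,103],[350,95],[356,147],[230,155]],(260,130),8),.120).round(4))
print("side keyhead top",onz(s,q([[532,277]],(265,205),6),.078).round(4), onz(s,q([[532,318]],(265,205),6),.061).round(4))
print("side handset",onz(s,q([[70,112],[328,75],[350,135],[90,178]],(265,205),6),.024).round(4))
print("side base",onz(s,q([[65,330],[100,515],[450,478]],(260,130),8),.012).round(4))
```

```text
handset ((499.91510009765625, -48.916297912597656), (50.60462188720703, 129.0968780517578), 85.49919128417969)
block ((509.9654541015625, -263.65087890625), (50.06129837036133, 165.52186584472656), 82.95474243164062)
base [[0.6138 0.1401 0.012 ]
 [0.4632 0.1559 0.012 ]
 [0.4841 0.3427 0.012 ]]
plate top [[0.6109 0.3104 0.12  ]
 [0.5578 0.3127 0.12  ]
 [0.5516 0.2655 0.12  ]
 [0.606  0.2609 0.12  ]]
slot [[0.5839 0.2885 0.12  ]
 [0.5927 0.2878 0.12  ]
 [0.5745 0.2899 0.12  ]]
deck [[0.6045 0.2106 0.0742]]
deck [[0.6016 0.1716 0.0742]]
deck [[0.4832 0.2247 0.0298]]
deck [[0.4785 0.1849 0.0298]]
key top (head z .078) [[ 0.5641 -0.2722  0.07  ]
 [ 0.5087 -0.2606  0.07  ]
 [ 0.4552 -0.2551  0.07  ]]
side slot [[0.5854 0.2858 0.12  ]]
side plate [[0.5615 0.3189 0.12  ]
 [0.6195 0.3068 0.12  ]
 [0.6051 0.248  0.12  ]
 [0.5527 0.2586 0.12  ]]
side keyhead top [[ 0.5669 -0.2706  0.078 ]] [[ 0.5662 -0.2737  0.061 ]]
side handset [[ 0.4408 -0.0252  0.024 ]
 [ 0.5636 -0.0358  0.024 ]
 [ 0.5574 -0.0863  0.024 ]
 [ 0.4378 -0.0793  0.024 ]]
side base [[0.4884 0.3392 0.012 ]
 [0.4678 0.1637 0.012 ]
 [0.6113 0.1445 0.012 ]]
```

Run:
```python
from h import *
import pickle
t=pickle.load(open("top0.pkl","rb"));s=pickle.load(open("side0.pkl","rb"))
def box(cx,cy,yaw,x0,x1,y0,y1,zf):
    a=np.radians(yaw);R=np.array([[np.cos(a),-np.sin(a)],[np.sin(a),np.cos(a)]])
    return [np.r_[np.array([cx,cy])+R@[x,y],zf(x)] for x,y in((x0,y0),(x1,y0),(x1,y1),(x0,y1))]
k=lambda z:(lambda x:z)
polys=[box(.500,-.0489,-4.5,-.065,.065,-.026,.026,k(.024)),box(.500,-.0489,-4.5,-.065,.065,-.026,.026,k(0)),
 box(.5419,.198,-6.3,-.061,.061,-.02,.02,lambda x:.052+.364*x),
 box(.5843,.2878,-6.3,-.028,.028,-.026,.026,k(.12)),box(.5843,.2878,-6.3,-.009,.009,-.0035,.0035,k(.12)),
 box(.565,-.2707,-7,-.018,.018,-.006,.006,k(.078)),box(.565,-.2707,-7,-.018,.018,-.006,.006,k(.044)),box(.510,-.2637,-7,-.085,.085,-.025,.025,k(.036))]
for c,b,n in((t,(185,145,425,255),"ot.png"),(s,(255,130,385,310),"os.png")):
    im=cv2.convertScaleAbs(c["image"],alpha=1.4)[b[1]:b[3],b[0]:b[2],::-1]
    f=3.3
    im=cv2.resize(im,None,fx=f,fy=f,interpolation=cv2.INTER_CUBIC)
    for p in polys:
        uv=((proj(c,p)-[b[0],b[1]]+.5)*f).astype(np.int32);cv2.polylines(im,[uv],1,(0,0,255),1)
    cv2.imwrite("pics/"+n,im)
```

```text
(no output)
```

View pics/ot.png

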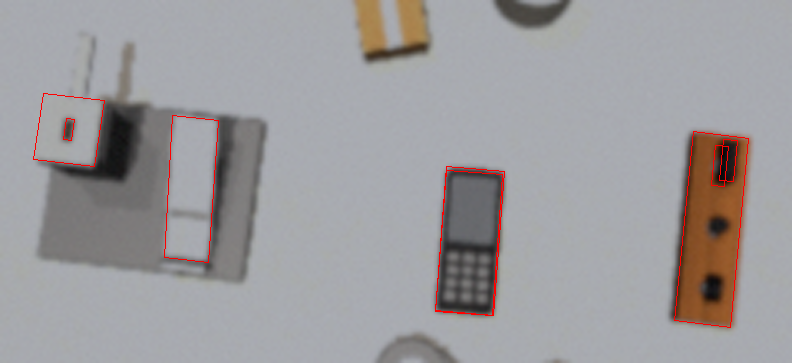

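View pics/os.png

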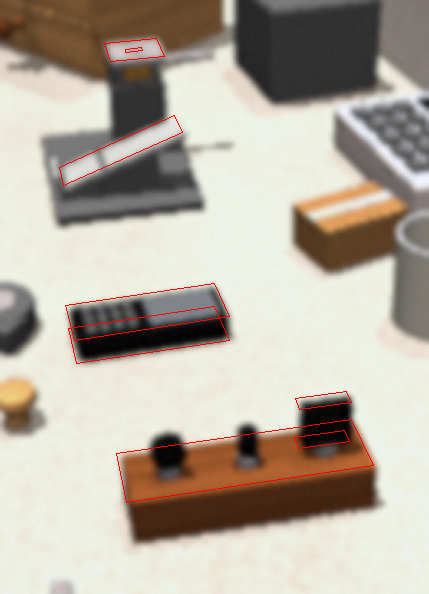

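```bash
cat >> h.py <<'E'
from scipy.spatial.transform import Rotation as Ro
def st():
    o=bot.get_obs();R=Ro.from_euler("xyz",o["tcp_rot"],degrees=True).as_matrix()
    print("t",round(o["time"],2),"p",(np.array(o["ee_pos"])*1000).round(1),"x",R[:,0].round(3),"jawyaw",np.degrees(np.arctan2(R[1,1],R[0,1])).round(2),"q6",o["q"][5].round(1),"F",o["wrist_force"].round(1),"T",np.round(o["torque"],2),"open",round(o["opening"]*1000,1))
    return o
E
python3 - <<'E'
from h import *
st();print(bot.nose_length)
E
```

```text
t 0.1 p [ 219.1 -504.3  247.6] x [-0.     0.001 -1.   ] jawyaw -66.52 q6 90.0 F [ 0.5  1.1 -0.2] T [-0.05 -0.02  0.06] open 85.5
0.017
```

Request:
jog_arm:
  deltas:
    - {"x": 26,"y": 42,"twist": -3,"fingers": 1}
    - {"x": 52,"y": 84,"twist": -6,"fingers": 1}
    - {"x": 78,"y": 126,"twist": -9,"fingers": 1}
    - {"x": 104,"y": 168,"twist": -12,"fingers": 1}
    - {"x": 130,"y": 210,"twist": -15,"fingers": 1}
    - {"x": 156,"y": 252,"twist": -18,"fingers": 1}
    - {"x": 182,"y": 294,"twist": -21,"fingers": 1}
    - {"x": 208,"y": 336,"twist": -24,"fingers": 1}
    - {"x": 234,"y": 378,"twist": -27,"fingers": 1}
    - {"x": 260,"y": 420,"z": -30,"twist": -28,"fingers": 1}
  grip_force: 30

```text
validation failed for argument at $.de...
```

```bash
python3 -c "
from h import *
st()"
```

```text
t 0.1 p [ 219.1 -504.3  247.6] x [-0.     0.001 -1.   ] jawyaw -66.52 q6 90.0 F [ 0.5  1.1 -0.2] T [-0.05 -0.02  0.06] open 85.5
```

Request:
jog_arm:
  deltas:
    - {"fingers": 1,"x": 26,"y": 42,"z": 0,"twist": -3}
    - {"fingers": 1,"x": 52,"y": 84,"z": 0,"twist": -6}
    - {"fingers": 1,"x": 78,"y": 126,"z": 0,"twist": -9}
    - {"fingers": 1,"x": 104,"y": 168,"z": 0,"twist": -12}
    - {"fingers": 1,"x": 130,"y": 210,"z": 0,"twist": -15}
    - {"fingers": 1,"x": 156,"y": 252,"z": 0,"twist": -18}
    - {"fingers": 1,"x": 182,"y": 294,"z": 0,"twist": -21}
    - {"fingers": 1,"x": 208,"y": 336,"z": 0,"twist": -24}
    - {"fingers": 1,"x": 234,"y": 378,"z": 0,"twist": -27}
    - {"fingers": 1,"x": 260,"y": 420,"z": -30,"twist": -28}
  grip_force: 30

```text
time: 1.1
ee_pos: [0.4775, -0.0879, 0.224]
tcp_rot: [-170.9, 89.7, 4.6]
wrist_force: [1.0, -1.7, -0.4]
opening: 0.0854
```

```bash
python3 -c "
from h import *
st()"
```

```text
t 1.1 p [477.5 -87.9 224. ] x [ 0.005  0.    -1.   ] jawyaw -94.59 q6 174.1 F [ 1.  -1.7 -0.4] T [-0.06 -0.06 -0.01] open 85.4
```

Request:
jog_arm:
  deltas:
    - {"fingers": 1,"x": 22,"y": 39,"z": 0,"twist": 8.5}
    - {"fingers": 1,"x": 22,"y": 39,"z": 0,"twist": 17}
    - {"fingers": 1,"x": 22,"y": 39,"z": 0,"twist": 25.5}
    - {"fingers": 1,"x": 22,"y": 39,"z": 0,"twist": 34}
    - {"fingers": 1,"x": 22,"y": 39,"z": 0,"twist": 42.5}
    - {"fingers": 1,"x": 22,"y": 39,"z": 0,"twist": 51}
    - {"fingers": 1,"x": 22,"y": 39,"z": 0,"twist": 59.5}
    - {"fingers": 1,"x": 22,"y": 39,"z": 0,"twist": 68}
    - {"fingers": 1,"x": 22,"y": 39,"z": 0,"twist": 76.5}
    - {"fingers": 1,"x": 22,"y": 39,"z": 0,"twist": 85}

```text
time: 2.1
ee_pos: [0.4993, -0.0489, 0.2236]
tcp_rot: [-162.2, 89.7, 98.5]
wrist_force: [-0.7, -0.6, -0.5]
opening: 0.0852
```

Request:
jog_arm:
  deltas:
    - {"fingers": 1,"x": 0,"y": 0,"z": 0,"twist": 8.5}
    - {"fingers": 1,"x": 0,"y": 0,"z": 0,"twist": 17}
    - {"fingers": 1,"x": 0,"y": 0,"z": 0,"twist": 25.5}
    - {"fingers": 1,"x": 0,"y": 0,"z": 0,"twist": 34}
    - {"fingers": 1,"x": 0,"y": 0,"z": 0,"twist": 42.5}
    - {"fingers": 1,"x": 0,"y": 0,"z": -20,"twist": 51}
    - {"fingers": 1,"x": 0,"y": 0,"z": -40,"twist": 59.5}
    - {"fingers": 1,"x": 0,"y": 0,"z": -70,"twist": 68}
    - {"fingers": 1,"x": 0,"y": 0,"z": -100,"twist": 76.5}
    - {"fingers": 1,"x": 0,"y": 0,"z": -120,"twist": 85}

```text
time: 3.1
ee_pos: [0.4983, -0.0487, 0.1011]
tcp_rot: [-165.4, 89.6, -179.3]
wrist_force: [0.4, 0.9, 0.1]
opening: 0.0853
```

```bash
python3 -c "
from h import *
st()"
```

```text
t 3.1 p [498.3 -48.7 101.1] x [-0.008 -0.    -1.   ] jawyaw 76.12 q6 8.3 F [0.4 0.9 0.1] T [ 0.04 -0.01 -0.  ] open 85.3
```

Request:
jog_arm:
  deltas:
    - {"fingers": 1,"x": 2,"y": -2,"z": -20,"twist": 5}
    - {"fingers": 1,"x": 2,"y": -2,"z": -40,"twist": 9.4}
    - {"fingers": 1,"x": 2,"y": -2,"z": -60,"twist": 9.4}
    - {"fingers": 1,"x": 2,"y": -2,"z": -75,"twist": 9.4}
    - {"fingers": 1,"x": 2,"y": -2,"z": -82,"twist": 9.4}
    - {"fingers": 1,"x": 2,"y": -2,"z": -82,"twist": 9.4}
    - {"fingers": 0.4,"x": 2,"y": -2,"z": -82,"twist": 9.4}
    - {"fingers": 0.4,"x": 2,"y": -2,"z": -82,"twist": 9.4}
    - {"fingers": 0.4,"x": 2,"y": -2,"z": -82,"twist": 9.4}
    - {"fingers": 0.4,"x": 2,"y": -2,"z": -82,"twist": 9.4}
  grip_force: 25

```text
time: 4.1
ee_pos: [0.501, -0.0507, 0.0202]
tcp_rot: [-162.7, 89.7, -167.2]
wrist_force: [-0.4, 1.6, 7.4]
opening: 0.0516
```

```bash
python3 -c "
from h import *
st();c=cam('side');save(c,'g1.png',(230,150,390,270),5);c=cam('top');save(c,'g1t.png',(250,150,410,270),5)"
```

```text
t 4.1 p [501.  -50.7  20.2] x [-0.006 -0.001 -1.   ] jawyaw 85.52 q6 -1.2 F [-0.4  1.6  7.4] T [ 0.21  0.12 -0.02] open 51.6
```

View pics/g1.png

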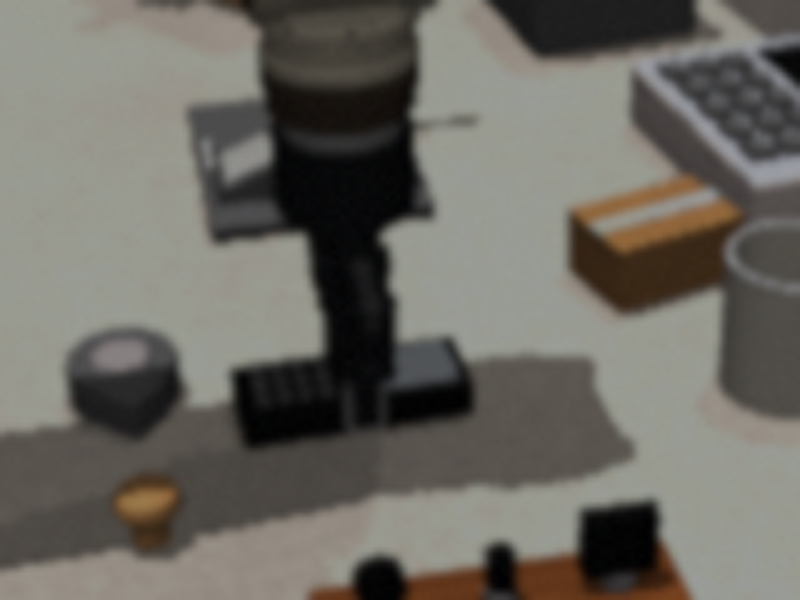

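View pics/g1t.png

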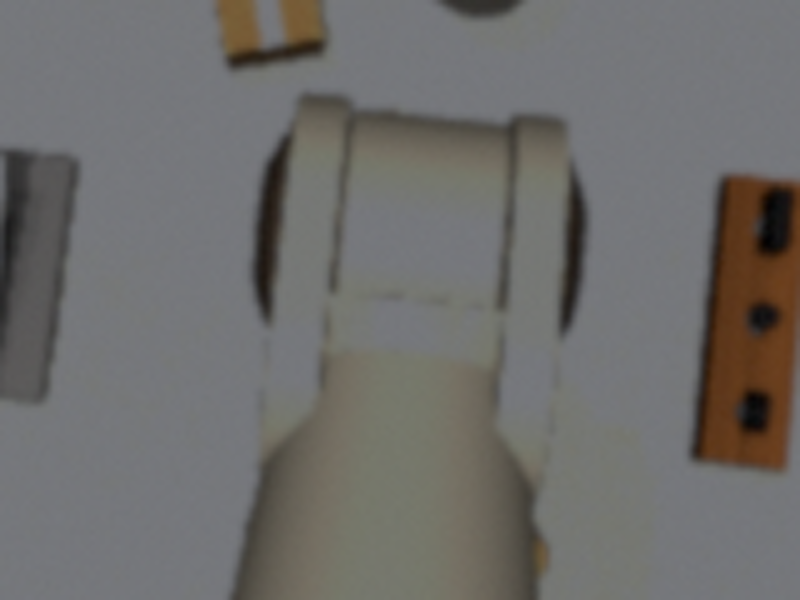

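Request:
jog_arm:
  deltas:
    - {"fingers": 0.4,"x": 0,"y": 0,"z": 30,"twist": 0}
    - {"fingers": 0.4,"x": 0,"y": 0,"z": 65,"twist": 0}
    - {"fingers": 0.4,"x": 2,"y": 15,"z": 100,"twist": 0}
    - {"fingers": 0.4,"x": 8,"y": 50,"z": 130,"twist": -1}
    - {"fingers": 0.4,"x": 15,"y": 95,"z": 130,"twist": -1.8}
    - {"fingers": 0.4,"x": 22,"y": 140,"z": 130,"twist": -1.8}
    - {"fingers": 0.4,"x": 29,"y": 185,"z": 130,"twist": -1.8}
    - {"fingers": 0.4,"x": 36,"y": 225,"z": 130,"twist": -1.8}
    - {"fingers": 0.4,"x": 39,"y": 245,"z": 130,"twist": -1.8}
    - {"fingers": 0.4,"x": 39,"y": 249,"z": 130,"twist": -1.8}

```text
time: 5.2
ee_pos: [0.5398, 0.2005, 0.1495]
tcp_rot: [-162.7, 89.6, -168.8]
wrist_force: [-0.4, 0.4, -2.3]
opening: 0.0515
```

```bash
python3 -c "
from h import *
st();c=cam('side');save(c,'g2.png',(230,90,390,210),5)"
```

```text
t 5.2 p [539.8 200.5 149.5] x [-0.007 -0.001 -1.   ] jawyaw 83.88 q6 26.5 F [-0.4  0.4 -2.3] T [-0.02 -0.06 -0.05] open 51.5
```

View pics/g2.png

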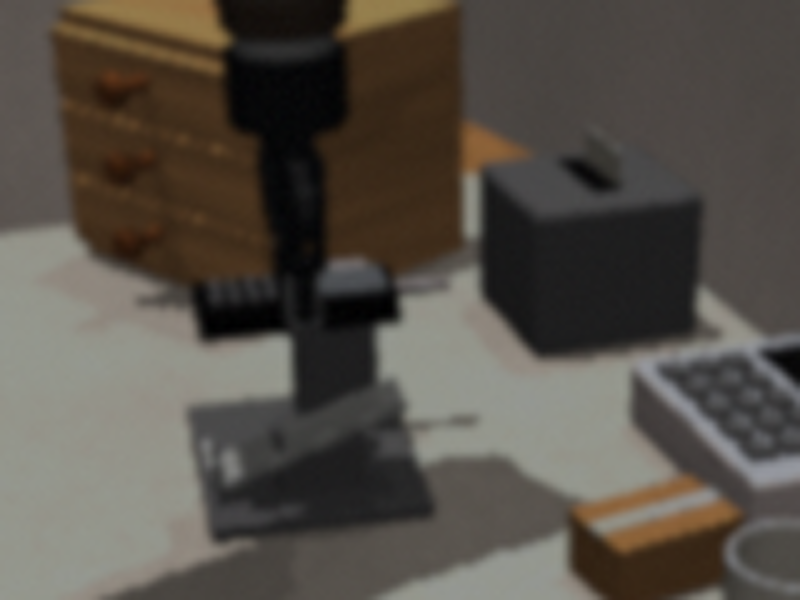

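Request:
jog_arm:
  deltas:
    - {"fingers": 0.4,"x": 0,"y": -2,"z": -20,"twist": 0}
    - {"fingers": 0.4,"x": 0,"y": -2,"z": -40,"twist": 0}
    - {"fingers": 0.4,"x": 0,"y": -2,"z": -50,"twist": 0}
    - {"fingers": 0.4,"x": 0,"y": -2,"z": -56,"twist": 0}
    - {"fingers": 0.4,"x": 0,"y": -2,"z": -60,"twist": 0}
    - {"fingers": 0.4,"x": 0,"y": -2,"z": -64,"twist": 0}
    - {"fingers": 0.4,"x": 0,"y": -2,"z": -67,"twist": 0}
    - {"fingers": 0.4,"x": 0,"y": -2,"z": -70,"twist": 0}
  grip_force: 20

```text
time: 6.05
ee_pos: [0.5399, 0.1975, 0.0805]
tcp_rot: [-163.3, 89.7, -169.5]
wrist_force: [-4.3, -0.4, 2.0]
opening: 0.0514
```

```bash
python3 -c "
from h import *
st();c=cam('side');save(c,'g3.png',(230,90,390,210),5)"
```

```text
t 6.05 p [539.9 197.5  80.5] x [-0.006 -0.001 -1.   ] jawyaw 83.82 q6 26.2 F [-4.3 -0.4  2. ] T [-0.15  0.61  0.01] open 51.4
```

View pics/g3.png

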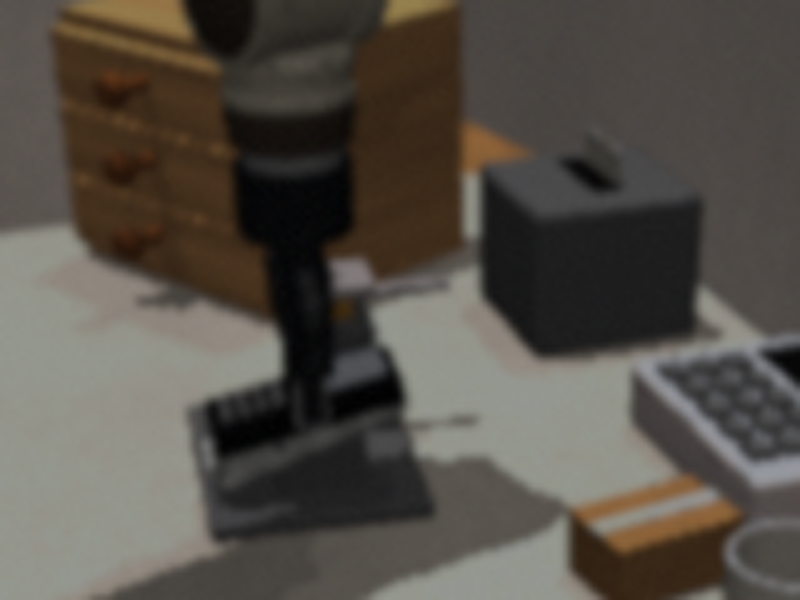

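The handset is pivoting in the grip as planned, with the uphill end resting on the deck. I'll press on down.

Request:
jog_arm:
  deltas:
    - {"fingers": 0.4,"x": 0,"y": 0,"z": -2,"twist": 0}
    - {"fingers": 0.4,"x": 0,"y": 0,"z": -4,"twist": 0}
    - {"fingers": 0.4,"x": 0,"y": 0,"z": -6,"twist": 0}
    - {"fingers": 0.4,"x": 0,"y": 0,"z": -7,"twist": 0}
    - {"fingers": 0.4,"x": 0,"y": 0,"z": -8,"twist": 0}
    - {"fingers": 0.4,"x": 0,"y": 0,"z": -8,"twist": 0}

```text
time: 6.7
ee_pos: [0.5399, 0.1975, 0.0731]
tcp_rot: [-162.9, 89.7, -169.1]
wrist_force: [-8.1, -2.4, 12.2]
opening: 0.0511
```

```bash
python3 -c "
from h import *
st();c=cam('side');save(c,'g4.png',(230,90,390,210),5)"
```

```text
t 6.7 p [539.9 197.5  73.1] x [-0.005 -0.001 -1.   ] jawyaw 83.82 q6 26.3 F [-8.1 -2.4 12.2] T [-0.42  1.38 -0.03] open 51.1
```

View pics/g4.png

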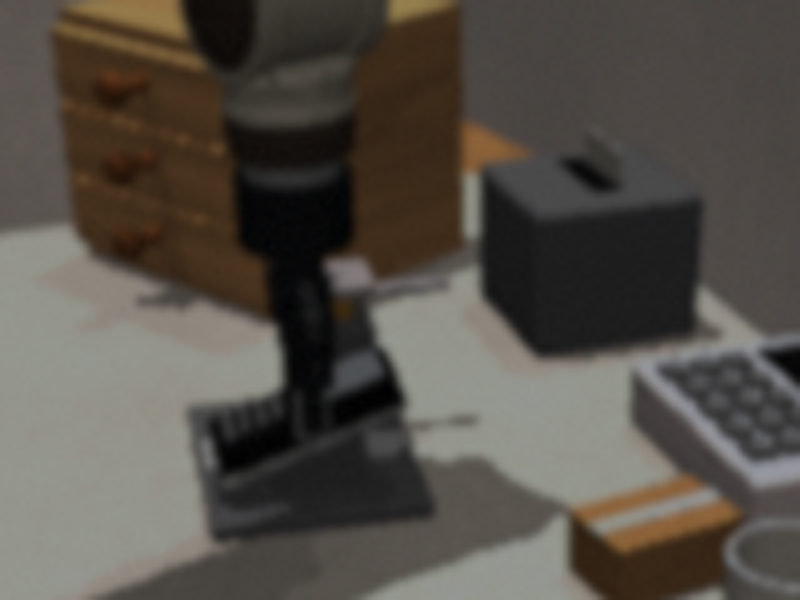

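It lies flush on the deck. I'll release it and rise.

Request:
jog_arm:
  deltas:
    - {"fingers": 0.9,"x": 0,"y": 0,"z": 0,"twist": 0}
    - {"fingers": 0.9,"x": 0,"y": 0,"z": 0,"twist": 0}
    - {"fingers": 0.9,"x": 0,"y": 0,"z": 0,"twist": 0}
    - {"fingers": 0.9,"x": 0,"y": 0,"z": 0,"twist": 0}
    - {"fingers": 0.9,"x": 0,"y": 0,"z": 15,"twist": 0}
    - {"fingers": 0.9,"x": 0,"y": 0,"z": 50,"twist": 0}
    - {"fingers": 0.9,"x": 0,"y": 0,"z": 90,"twist": 0}
    - {"fingers": 0.9,"x": 0,"y": -40,"z": 120,"twist": 0}
    - {"fingers": 0.9,"x": 0,"y": -85,"z": 120,"twist": 0}
    - {"fingers": 0.9,"x": 0,"y": -130,"z": 120,"twist": 0}

```text
time: 7.75
ee_pos: [0.5404, 0.067, 0.1956]
tcp_rot: [-179.1, 89.9, 174.8]
wrist_force: [1.0, -0.2, -0.9]
opening: 0.0767
```

Request:
jog_arm:
  deltas:
    - {"fingers": 0.9,"x": 0,"y": -48,"z": 0,"twist": 0}
    - {"fingers": 0.9,"x": 5,"y": -96,"z": 0,"twist": 0}
    - {"fingers": 0.9,"x": 10,"y": -144,"z": 0,"twist": 0}
    - {"fingers": 0.9,"x": 15,"y": -192,"z": 0,"twist": 0}
    - {"fingers": 0.9,"x": 20,"y": -240,"z": 0,"twist": 0}
    - {"fingers": 0.9,"x": 25,"y": -288,"z": 0,"twist": 0}
    - {"fingers": 0.9,"x": 25,"y": -320,"z": 0,"twist": 0}
    - {"fingers": 0.9,"x": 25,"y": -335,"z": 0,"twist": 0}

```text
time: 8.55
ee_pos: [0.5654, -0.2705, 0.1963]
tcp_rot: [172.6, 90.0, 166.4]
wrist_force: [-0.6, 1.4, -0.1]
opening: 0.0771
```

Run:
```python
from h import *
st();c=cam('side');save(c,'g5.png',(230,90,390,210),5);c=cam('top');save(c,'g5t.png',(185,145,285,240),7)
import pickle;pickle.dump(c,open("top1.pkl","wb"))
g=c["image"].max(2);m=np.zeros(g.shape,np.uint8);m[160:240,225:265]=(g[160:240,225:265]<60)*255
```

```text
t 8.55 p [ 565.4 -270.5  196.3] x [-0.001  0.    -1.   ] jawyaw 83.81 q6 -19.4 F [-0.6  1.4 -0.1] T [-0.01 -0.01  0.04] open 77.1
```

View pics/g5.png

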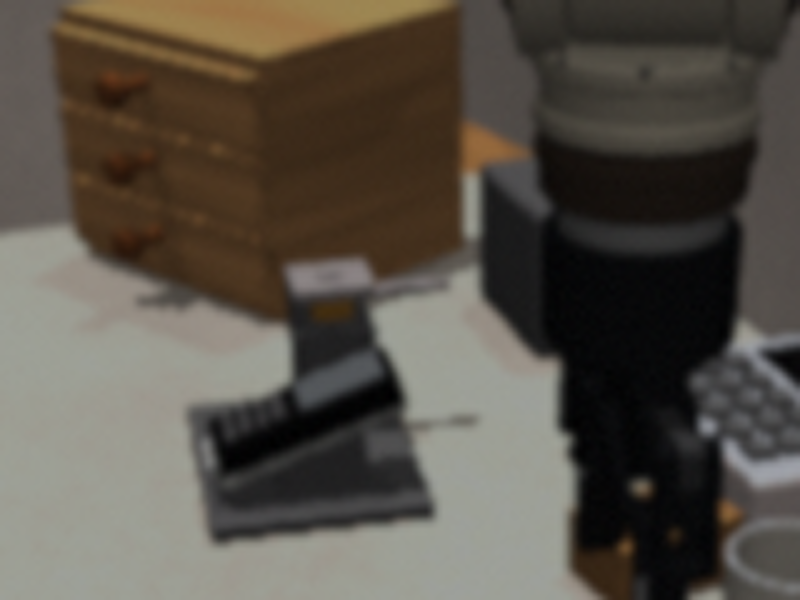

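View pics/g5t.png

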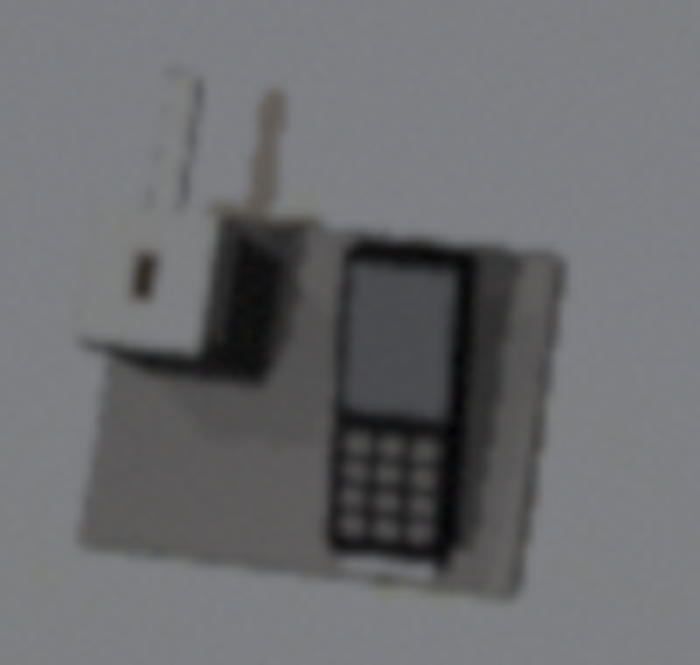

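Request:
jog_arm:
  deltas:
    - {"fingers": 0.6,"x": 0,"y": -0.5,"z": -40,"twist": -0.8}
    - {"fingers": 0.6,"x": 0,"y": -0.5,"z": -80,"twist": -0.8}
    - {"fingers": 0.6,"x": 0,"y": -0.5,"z": -110,"twist": -0.8}
    - {"fingers": 0.5,"x": 0,"y": -0.5,"z": -125,"twist": -0.8}
    - {"fingers": 0.5,"x": 0,"y": -0.5,"z": -132,"twist": -0.8}
    - {"fingers": 0.5,"x": 0,"y": -0.5,"z": -132,"twist": -0.8}

```text
time: 9.25
ee_pos: [0.5658, -0.2692, 0.0646]
tcp_rot: [156.8, 90.0, 149.8]
wrist_force: [-0.2, 0.3, -0.3]
opening: 0.0427
```

```bash
python3 -c "
from h import *
st();c=cam('side');save(c,'k1.png',(270,190,400,310),5)"
```

```text
t 9.25 p [ 565.8 -269.2   64.6] x [-0.001  0.    -1.   ] jawyaw 83.06 q6 -18.5 F [-0.2  0.3 -0.3] T [ 0.03  0.   -0.01] open 42.7
```

View pics/k1.png

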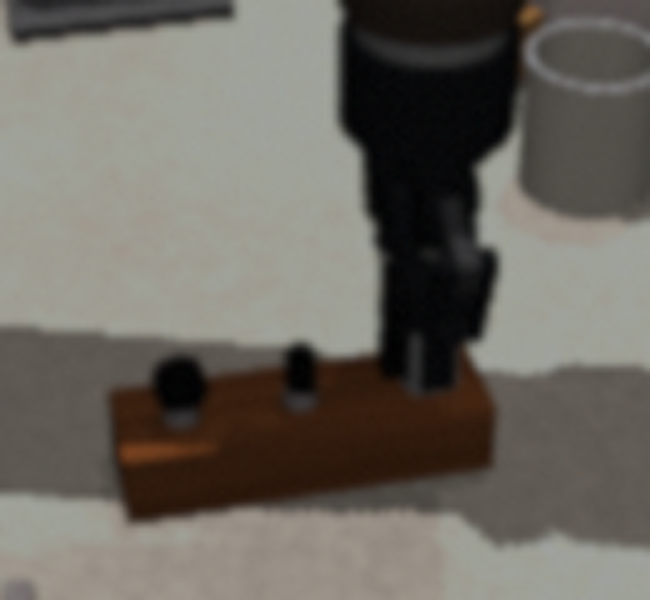

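Request:
jog_arm:
  deltas:
    - {"fingers": 0.5,"x": 0,"y": -2,"z": 0,"twist": 0}
    - {"fingers": 0,"x": 0,"y": -2,"z": 0,"twist": 0}
    - {"fingers": 0,"x": 0,"y": -2,"z": 0,"twist": 0}
    - {"fingers": 0,"x": 0,"y": -2,"z": 0,"twist": 0}
    - {"fingers": 0,"x": 0,"y": -2,"z": 0,"twist": 0}
    - {"fingers": 0,"x": 0,"y": -2,"z": 0,"twist": 0}
    - {"fingers": 0,"x": 0,"y": -2,"z": 0,"twist": 0}
  grip_force: 40

```text
time: 10.0
ee_pos: [0.5665, -0.2719, 0.0664]
tcp_rot: [-23.0, 89.9, -30.0]
wrist_force: [-0.4, -1.5, 6.1]
opening: 0.0112
```

```bash
python3 -c "
from h import *
st()"
```

```text
t 10.0 p [ 566.5 -271.9   66.4] x [ 0.002 -0.001 -1.   ] jawyaw 83.04 q6 -18.7 F [-0.4 -1.5  6.1] T [-0.1   0.05  0.01] open 11.2
```

Request:
jog_arm:
  deltas:
    - {"fingers": 0,"x": 0,"y": 0,"z": 0,"twist": 0}
    - {"fingers": 0,"x": 0,"y": 0,"z": 0,"twist": 0}
    - {"fingers": 0,"x": 0,"y": 0,"z": 8,"twist": 0}
    - {"fingers": 0,"x": 0,"y": 0,"z": 16,"twist": 0}
    - {"fingers": 0,"x": 0,"y": 0,"z": 24,"twist": 0}
    - {"fingers": 0,"x": 0,"y": 0,"z": 32,"twist": 0}
    - {"fingers": 0,"x": 0,"y": 0,"z": 50,"twist": 0}
    - {"fingers": 0,"x": 0,"y": 0,"z": 80,"twist": 0}
    - {"fingers": 0,"x": 0,"y": 0,"z": 120,"twist": 0}
    - {"fingers": 0,"x": 0,"y": 0,"z": 120,"twist": 0}
  grip_force: 70

```text
time: 11.0
ee_pos: [0.5681, -0.2726, 0.1931]
tcp_rot: [-18.7, 89.4, -25.6]
wrist_force: [-0.5, -0.5, 0.0]
opening: 0.0109
```

```bash
python3 -c "
from h import *
st();c=cam('side');save(c,'k2.png',(290,160,390,280),5)
import pickle;pickle.dump(c,open('side2.pkl','wb'))"
```

```text
t 11.0 p [ 568.1 -272.6  193.1] x [ 0.009 -0.005 -1.   ] jawyaw 83.05 q6 -18.7 F [-0.5 -0.5  0. ] T [-0.03 -0.02 -0.07] open 10.9
```

View pics/k2.png

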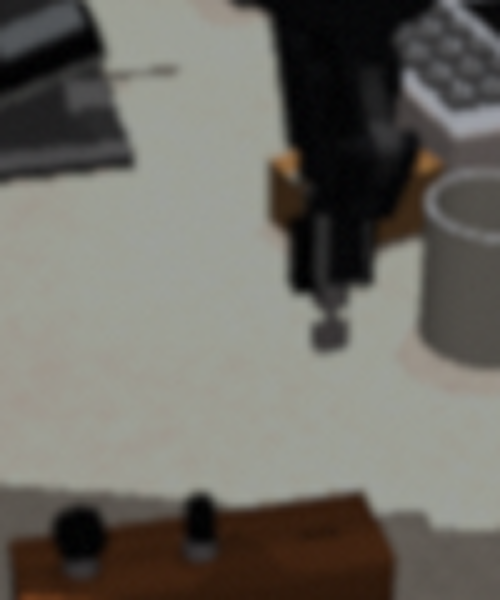

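Request:
jog_arm:
  deltas:
    - {"fingers": 0,"x": 1,"y": 30,"z": 20,"twist": 0}
    - {"fingers": 0,"x": 2,"y": 75,"z": 20,"twist": 0}
    - {"fingers": 0,"x": 4,"y": 120,"z": 20,"twist": 0}
    - {"fingers": 0,"x": 6,"y": 165,"z": 20,"twist": 0}
    - {"fingers": 0,"x": 8,"y": 210,"z": 20,"twist": 0}
    - {"fingers": 0,"x": 9,"y": 255,"z": 20,"twist": 0}
    - {"fingers": 0,"x": 10,"y": 300,"z": 20,"twist": 0}
    - {"fingers": 0,"x": 12,"y": 345,"z": 20,"twist": 0}
    - {"fingers": 0,"x": 14,"y": 390,"z": 20,"twist": 0}
    - {"fingers": 0,"x": 16,"y": 430,"z": 20,"twist": 0.6}

```text
time: 12.05
ee_pos: [0.583, 0.1598, 0.2093]
tcp_rot: [-23.9, 89.6, -30.2]
wrist_force: [0.8, -0.0, -0.4]
opening: 0.0111
```

Request:
jog_arm:
  deltas:
    - {"fingers": 0,"x": 0,"y": 40,"z": 0,"twist": 0}
    - {"fingers": 0,"x": 0,"y": 80,"z": 0,"twist": 0}
    - {"fingers": 0,"x": 0,"y": 110,"z": 0,"twist": 0}
    - {"fingers": 0,"x": 0,"y": 125,"z": 0,"twist": 0}
    - {"fingers": 0,"x": 0,"y": 130,"z": 0,"twist": 0}
    - {"fingers": 0,"x": 0,"y": 130,"z": 0,"twist": 0}

```text
time: 12.65
ee_pos: [0.5829, 0.2896, 0.2087]
tcp_rot: [-32.2, 89.6, -38.5]
wrist_force: [0.5, -0.4, -0.8]
opening: 0.0113
```

```bash
python3 -c "
from h import *
st();c=cam('side');save(c,'l1.png',(250,80,350,200),5)
import pickle;pickle.dump(c,open('side3.pkl','wb'))"
```

```text
t 12.65 p [582.9 289.6 208.7] x [ 0.005 -0.004 -1.   ] jawyaw 83.7 q6 32.8 F [ 0.5 -0.4 -0.8] T [-0.01 -0.02  0.01] open 11.3
```

View pics/l1.png

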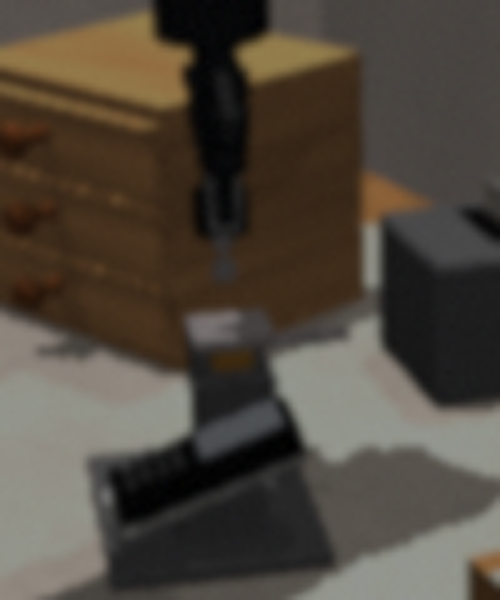

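Run:
```python
from h import *
import pickle
for nm,b,tip in(("side2",(330,195,380,235),(.5672,-.2722,.1377)),("side3",(270,110,320,155),(.5831,.2892,.1533))):
    c=pickle.load(open(nm+".pkl","rb"));c["image"]=cv2.convertScaleAbs(c["image"],alpha=2)
    save(c,nm+".png",b,16 if nm=="side2" else 13)
    for dz in(0,.007,.014,.02,.05): print(nm,dz,proj(c,[tip[0],tip[1],tip[2]+dz]).round(1))
    print("slot pred",proj(c,[.5843,.2878,.120]).round(1))
```

```text
side2 0 [[354.6 229.3]]
side2 0.007 [[354.7 226.6]]
side2 0.014 [[354.8 223.9]]
side2 0.02 [[354.9 221.6]]
side2 0.05 [[355.4 209.6]]
slot pred [[295.1 144.7]]
side3 0 [[294.2 135.5]]
side3 0.007 [[294.1 133.5]]
side3 0.014 [[294.  131.6]]
side3 0.02 [[293.9 129.9]]
side3 0.05 [[293.4 121.4]]
slot pred [[295.1 144.7]]
```

View pics/side2.png

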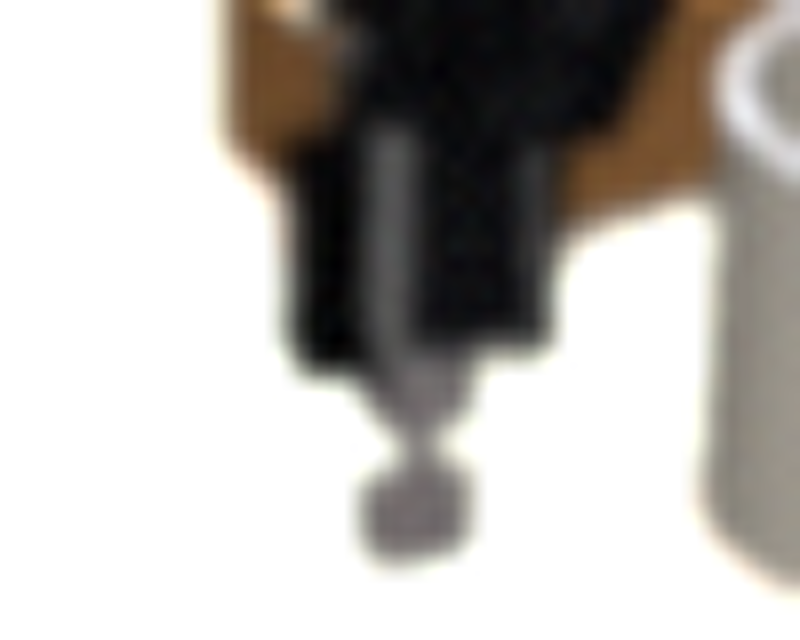

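View pics/side3.png

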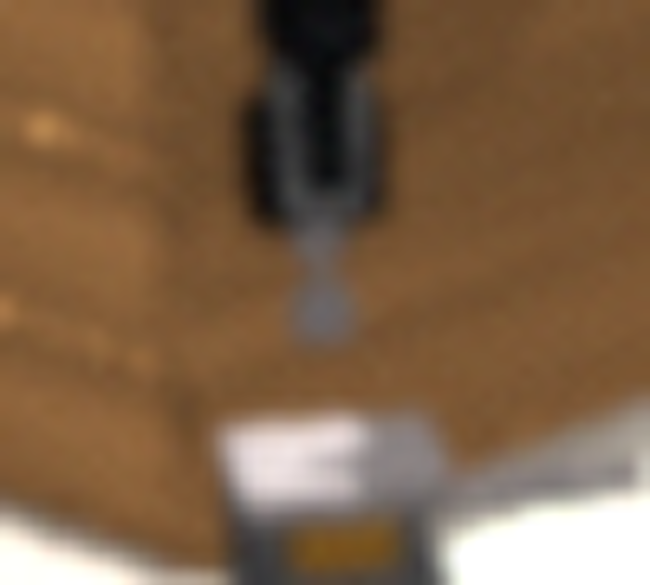

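Run:
```python
from h import *
import pickle
def cen(c,b,z,lab):
    g=c["image"][b[1]:b[3],b[0]:b[2]].astype(float).mean(2)
    bg=np.median(g);w=np.clip(bg-g-8,0,None);v,u=np.mgrid[b[1]:b[3],b[0]:b[2]]
    p=[(w*u).sum()/w.sum(),(w*v).sum()/w.sum()];print(lab,np.round(p,2),onz(c,[p],z).round(4));print(g.astype(int))
cen(pickle.load(open("top0.pkl","rb")),(200,178,212,190),.12,"top0")
cen(pickle.load(open("top1.pkl","rb")),(200,178,212,190),.12,"top1")
cen(pickle.load(open("side0.pkl","rb")),(290,143,302,148),.12,"side0")
c=pickle.load(open("side3.pkl","rb"));g=c["image"].astype(int)
print((g[126:140,288:302,2]-g[126:140,288:302,0]))
c=pickle.load(open("side2.pkl","rb"));g=c["image"].astype(int).mean(2).astype(int);print(g[218:234,346:366])
for p in([.5831,.2892,.12],[.5841,.2892,.12],[.5831,.2902,.12]):print(proj(c,p).round(2))
```

```text
top0 [205.13 183.94] [[0.5839 0.2887 0.12  ]]
[[121 119 120 120 119 119 120 120 121 120 121 121]
 [120 119 119 119 118 117 117 119 121 121 122 123]
 [120 120 120 117 111 104 106 112 119 121 121 122]
 [120 120 120 112  95  78  81  97 115 121 121 121]
 [121 120 118 111  83  54  57  86 114 121 120 121]
 [120 120 119 107  73  43  56  89 115 121 121 122]
 [121 120 118 104  67  45  61  98 117 122 121 122]
 [120 120 117 100  65  41  68 104 119 122 122 122]
 [120 119 116 100  66  49  74 108 120 121 121 121]
 [120 120 116 105  86  76  89 112 121 122 122 122]
 [120 119 118 114 110 106 110 119 121 121 122 122]
 [120 120 120 119 119 119 119 121 122 121 121 123]]
top1 [205.12 183.93] [[0.5839 0.2887 0.12  ]]
[[125 125 125 125 124 125 126 125 127 127 126 128]
 [126 125 125 124 122 121 122 124 126 127 127 127]
 [126 125 124 122 114 109 112 117 124 126 126 127]
 [126 125 125 118  99  81  84 101 120 127 127 126]
 [126 125 124 116  87  56  59  91 118 126 126 127]
 [126 125 123 111  77  45  58  94 120 127 126 127]
 [126 125 123 109  71  45  65 102 122 127 127 127]
 [126 125 121 105  67  43  71 109 125 
[... 2062 characters left out ...]
 56  54  55  55  64  96 135 153 155 154
  155 154]
 [154 154 155 156 155 138  95  60  54  55  54  53  64  99 136 153 155 155
  155 154]
 [154 154 154 155 155 140 100  65  56  56  56  59  71 106 141 153 155 155
  156 155]
 [153 153 154 155 154 144 115  84  71  71  75  84 100 127 147 154 155 155
  155 154]
 [153 153 154 153 154 150 135 115 106 107 115 125 134 146 154 154 154 154
  154 154]
 [153 153 154 154 154 152 148 141 137 139 143 149 151 153 154 154 155 153
  154 153]
 [154 154 154 153 153 152 152 153 152 152 152 153 154 155 155 154 155 153
  154 155]
 [153 154 154 153 153 153 155 154 154 154 154 154 155 155 155 155 153 154
  154 154]]
[[294.66 144.56]]
[[294.93 144.52]]
[[294.58 144.46]]
```

Request:
jog_arm:
  deltas:
    - {"fingers": 0,"x": 1.1,"y": -1.3,"z": -10,"twist": 0}
    - {"fingers": 0,"x": 1.1,"y": -1.3,"z": -20,"twist": 0}
    - {"fingers": 0,"x": 1.1,"y": -1.3,"z": -26,"twist": 0}
    - {"fingers": 0,"x": 1.1,"y": -1.3,"z": -29,"twist": 0}
    - {"fingers": 0,"x": 1.1,"y": -1.3,"z": -29,"twist": 0}
    - {"fingers": 0,"x": 1.1,"y": -1.3,"z": -29,"twist": 0}

```text
time: 13.3
ee_pos: [0.5842, 0.2876, 0.1803]
tcp_rot: [-27.5, 89.6, -33.8]
wrist_force: [-0.6, -0.3, -0.0]
opening: 0.011
```

```bash
python3 -c "
from h import *
st();c=cam('side');c['image']=cv2.convertScaleAbs(c['image'],alpha=2);save(c,'l2.png',(270,115,320,160),13)"
```

```text
t 13.3 p [584.2 287.6 180.3] x [ 0.006 -0.004 -1.   ] jawyaw 83.66 q6 32.7 F [-0.6 -0.3 -0. ] T [-0.04  0.01  0.02] open 11.0
```

View pics/l2.png

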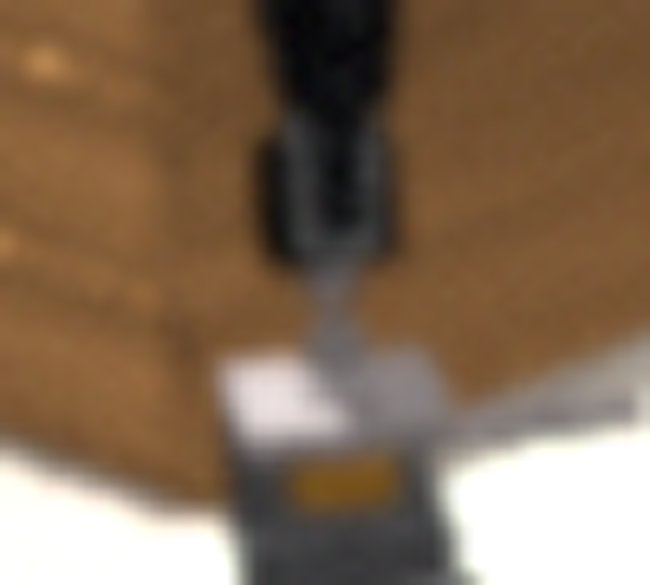

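Request:
jog_arm:
  deltas:
    - {"fingers": 0,"x": 0.3,"y": 0,"z": -2,"twist": 0}
    - {"fingers": 0,"x": 0.3,"y": 0,"z": -4,"twist": 0}
    - {"fingers": 0,"x": 0.3,"y": 0,"z": -5,"twist": 0}
    - {"fingers": 0,"x": 0.3,"y": 0,"z": -6,"twist": 0}
    - {"fingers": 0,"x": 0.3,"y": 0,"z": -7,"twist": 0}
    - {"fingers": 0,"x": 0.3,"y": 0,"z": -8,"twist": 0}
    - {"fingers": 0,"x": 0.3,"y": 0,"z": -8,"twist": 0}

```text
time: 14.05
ee_pos: [0.5846, 0.2878, 0.1725]
tcp_rot: [-23.6, 89.6, -29.9]
wrist_force: [0.2, 1.3, -0.3]
opening: 0.0112
```

```bash
python3 -c "
from h import *
st()"
```

```text
t 14.05 p [584.6 287.8 172.5] x [ 0.006 -0.003 -1.   ] jawyaw 83.66 q6 32.7 F [ 0.2  1.3 -0.3] T [ 0.25 -0.01 -0.07] open 11.2
```

Request:
jog_arm:
  deltas:
    - {"fingers": 0,"x": 0,"y": 0,"z": -1.5,"twist": 0}
    - {"fingers": 0,"x": 0,"y": 0,"z": -3,"twist": 0}
    - {"fingers": 0,"x": 0,"y": 0,"z": -4,"twist": 0}
    - {"fingers": 0,"x": 0,"y": 0,"z": -5,"twist": 0}
    - {"fingers": 0,"x": 0,"y": 0,"z": -5,"twist": 0}

```text
time: 14.55
ee_pos: [0.5846, 0.2882, 0.1673]
tcp_rot: [-17.8, 89.6, -24.1]
wrist_force: [0.4, 4.5, 1.3]
opening: 0.011
```

```bash
python3 -c "
from h import *
st()"
```

```text
t 14.55 p [584.6 288.2 167.3] x [ 0.006 -0.003 -1.   ] jawyaw 83.68 q6 32.7 F [0.4 4.5 1.3] T [ 1.22 -0.26 -0.07] open 11.0
```

The blade is in the slot, with a side force of 4.5 N in +y. I'll shift that way and ease down with wiggles.

Request:
jog_arm:
  deltas:
    - {"fingers": 0,"x": 0,"y": 0.7,"z": 0,"twist": 0}
    - {"fingers": 0,"x": 0,"y": 1.2,"z": -1,"twist": 0}
    - {"fingers": 0,"x": 0,"y": 1.2,"z": -3,"twist": 0}
    - {"fingers": 0,"x": 0,"y": 1.2,"z": -5,"twist": 0}
    - {"fingers": 0,"x": 0,"y": 1.2,"z": -6,"twist": 0}
    - {"fingers": 0,"x": 0,"y": 1.2,"z": -6,"twist": 0}

```text
time: 15.15
ee_pos: [0.5845, 0.2892, 0.1609]
tcp_rot: [-22.7, 89.6, -29.1]
wrist_force: [-0.1, 1.2, -0.0]
opening: 0.0105
```

```bash
python3 -c "
from h import *
st()"
```

```text
t 15.15 p [584.5 289.2 160.9] x [ 0.005 -0.003 -1.   ] jawyaw 83.68 q6 32.8 F [-0.1  1.2 -0. ] T [-0.03  0.01 -0.  ] open 10.5
```

Request:
jog_arm:
  deltas:
    - {"fingers": 0,"x": 0,"y": 0.2,"z": -2,"twist": 0}
    - {"fingers": 0,"x": 0,"y": 1.0,"z": -4,"twist": 0}
    - {"fingers": 0,"x": 0,"y": -0.8,"z": -5.5,"twist": 0}
    - {"fingers": 0,"x": 0,"y": 1.0,"z": -7,"twist": 0}
    - {"fingers": 0,"x": 0,"y": -0.8,"z": -8.5,"twist": 0}
    - {"fingers": 0,"x": 0,"y": 1.0,"z": -10,"twist": 0}
    - {"fingers": 0,"x": 0,"y": -0.8,"z": -11,"twist": 0}
    - {"fingers": 0,"x": 0,"y": 1.0,"z": -12,"twist": 0}
    - {"fingers": 0,"x": 0,"y": 0.2,"z": -12,"twist": 0}
    - {"fingers": 0,"x": 0,"y": 0.2,"z": -12,"twist": 0}

```text
time: 16.15
ee_pos: [0.5848, 0.2895, 0.1504]
tcp_rot: [-10.2, 89.6, -16.5]
wrist_force: [-0.7, -0.3, 8.7]
opening: 0.0109
```

```bash
python3 -c "
from h import *
st()"
```

```text
t 16.15 p [584.8 289.5 150.4] x [ 0.007 -0.002 -1.   ] jawyaw 83.68 q6 32.8 F [-0.7 -0.3  8.7] T [-0.14  0.41  0.01] open 10.9
```

Request:
jog_arm:
  deltas:
    - {"fingers": 0,"x": 0,"y": -0.8,"z": -3,"twist": 0}
    - {"fingers": 0,"x": 0,"y": 0.8,"z": -3,"twist": 0}
    - {"fingers": 0,"x": 0,"y": -0.8,"z": -3.5,"twist": 0}
    - {"fingers": 0,"x": 0,"y": 0.8,"z": -3.5,"twist": 0}
    - {"fingers": 0,"x": 0,"y": 0,"z": -3.5,"twist": 0}
    - {"fingers": 0,"x": 0,"y": 0,"z": -3.5,"twist": 0}
  grip_force: 90

```text
time: 16.75
ee_pos: [0.5849, 0.2896, 0.1503]
tcp_rot: [3.8, 89.4, -2.5]
wrist_force: [-6.2, -3.5, 19.1]
opening: 0.0107
```

```bash
python3 -c "
from h import *
st();c=cam('side');c['image']=cv2.convertScaleAbs(c['image'],alpha=2);save(c,'l3.png',(270,115,320,160),13)"
```

```text
t 16.75 p [584.9 289.6 150.3] x [ 0.01 -0.   -1.  ] jawyaw 83.68 q6 32.8 F [-6.2 -3.5 19.1] T [-0.54  1.43  0.06] open 10.7
```

View pics/l3.png

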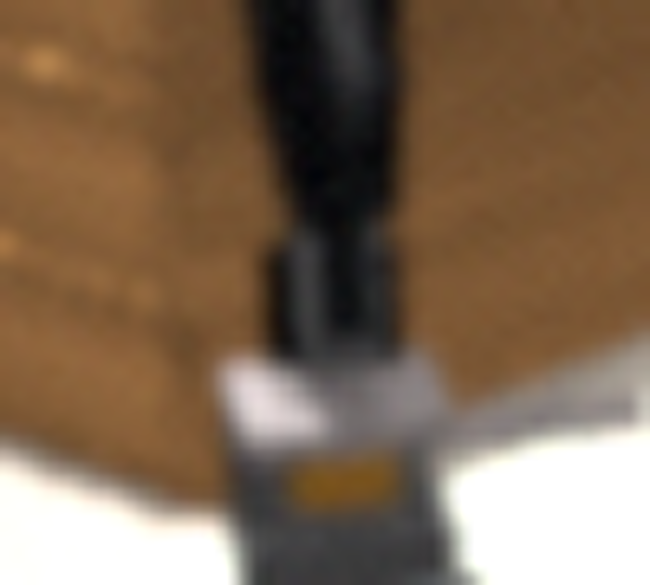

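Request:
jog_arm:
  deltas:
    - {"fingers": 0,"x": 0,"y": 0,"z": -2,"twist": -4}
    - {"fingers": 0,"x": 0,"y": 0,"z": -2,"twist": -10}
    - {"fingers": 0,"x": 0,"y": 0,"z": -2,"twist": -16}
    - {"fingers": 0,"x": 0,"y": 0,"z": -2,"twist": -22}
    - {"fingers": 0,"x": 0,"y": 0,"z": -2,"twist": -28}
    - {"fingers": 0,"x": 0,"y": 0,"z": -2,"twist": -34}
    - {"fingers": 0,"x": 0,"y": 0,"z": -2,"twist": -40}

```text
time: 17.5
ee_pos: [0.5846, 0.2887, 0.1504]
tcp_rot: [4.4, 89.3, -42.2]
wrist_force: [-6.0, -6.6, 13.3]
opening: 0.0101
```

```bash
python3 -c "
from h import *
st()"
```

```text
t 17.5 p [584.6 288.7 150.4] x [ 0.009 -0.008 -1.   ] jawyaw 43.42 q6 73.1 F [-6.  -6.6 13.3] T [-1.5   1.4   0.09] open 10.1
```

Request:
jog_arm:
  deltas:
    - {"fingers": 0,"x": -0.5,"y": -0.5,"z": -2,"twist": -6}
    - {"fingers": 0,"x": -1,"y": -1,"z": -2,"twist": -12}
    - {"fingers": 0,"x": -1,"y": -1,"z": -2,"twist": -18}
    - {"fingers": 0,"x": -1,"y": -1,"z": -2,"twist": -24}
    - {"fingers": 0,"x": -1,"y": -1,"z": -2,"twist": -30}
    - {"fingers": 0,"x": -1,"y": -1,"z": -2,"twist": -36}
    - {"fingers": 0,"x": -1,"y": -1,"z": -2,"twist": -40}

```text
time: 18.2
ee_pos: [0.5836, 0.288, 0.1504]
tcp_rot: [13.5, 89.4, -73.3]
wrist_force: [-4.2, -2.0, 11.9]
opening: 0.0104
```

```bash
python3 -c "
from h import *
st()"
```

```text
t 18.2 p [583.6 288.  150.4] x [ 0.003 -0.01  -1.   ] jawyaw 3.21 q6 113.3 F [-4.2 -2.  11.9] T [-0.2   1.01  0.2 ] open 10.4
```

Request:
jog_arm:
  deltas:
    - {"fingers": 0,"x": -0.5,"y": 0,"z": -2,"twist": -4}
    - {"fingers": 0,"x": -0.5,"y": 0,"z": -2,"twist": -8}
    - {"fingers": 0,"x": -0.5,"y": 0,"z": -2,"twist": -12}
    - {"fingers": 0,"x": -0.5,"y": 0,"z": -2,"twist": -15}
    - {"fingers": 0,"x": -0.5,"y": 0,"z": -2,"twist": -15}
    - {"fingers": 0,"x": -0.5,"y": 0,"z": -2,"twist": -15}

```text
time: 18.8
ee_pos: [0.5831, 0.288, 0.1504]
tcp_rot: [23.3, 89.4, -78.5]
wrist_force: [-2.7, -2.4, 11.1]
opening: 0.0106
```

```bash
python3 -c "
from h import *
st();c=cam('side');c['image']=cv2.convertScaleAbs(c['image'],alpha=1.6);save(c,'m1.png',(250,100,350,200),6);c=cam('top');c['image']=cv2.convertScaleAbs(c['image'],alpha=1.6);save(c,'m1t.png',(185,145,285,240),6)"
```

```text
t 18.8 p [583.1 288.  150.4] x [ 0.002 -0.01  -1.   ] jawyaw -11.79 q6 128.3 F [-2.7 -2.4 11.1] T [-0.33  0.84  0.1 ] open 10.6
```

View pics/m1.png

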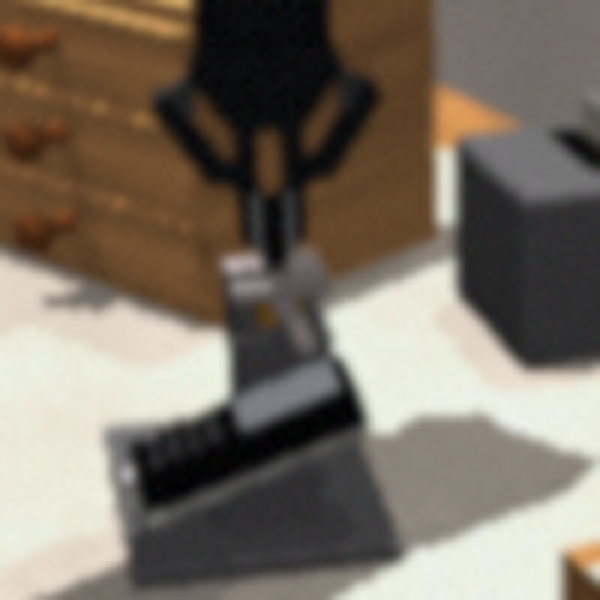

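View pics/m1t.png

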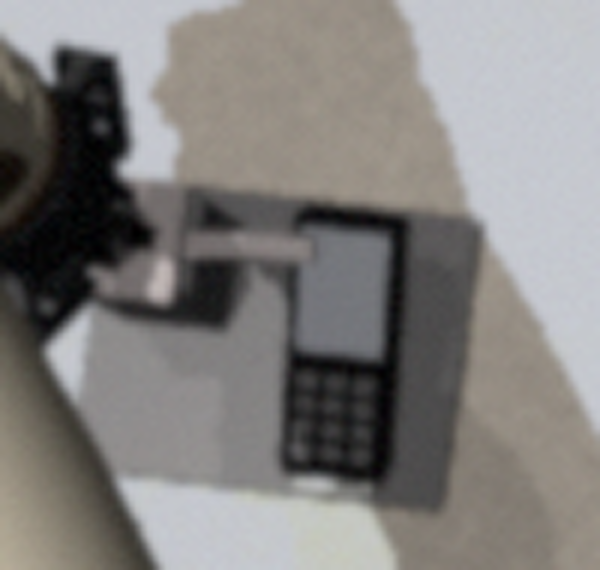

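The bar lies over the handset at top-crop (185–315, 245), about 87° round. I'll check the bar's angle and the bystanders numerically, then hand in.

Run:
```python
from h import *
import pickle
c=cam('top');save(c,'f.png')
q=lambda p:(np.array(p)+.5)/6-.5+np.array([185,145])
P=onz(c,[q((195,242)),q((312,248))],.109);d=P[1]-P[0];print("bar",P.round(3),np.degrees(np.arctan2(d[1],d[0])).round(1),"turn from dock x:",(-6.3-np.degrees(np.arctan2(d[1],d[0]))).round(1))
st()
```

```text
bar [[0.583 0.258 0.109]
 [0.58  0.204 0.109]] -92.9 turn from dock x: 86.6
t 18.95 p [583.1 288.  150.4] x [ 0.002 -0.01  -1.   ] jawyaw -11.78 q6 128.3 F [-4.  -1.4 11.9] T [-0.41  0.92  0.09] open 10.6
```

View pics/f.png

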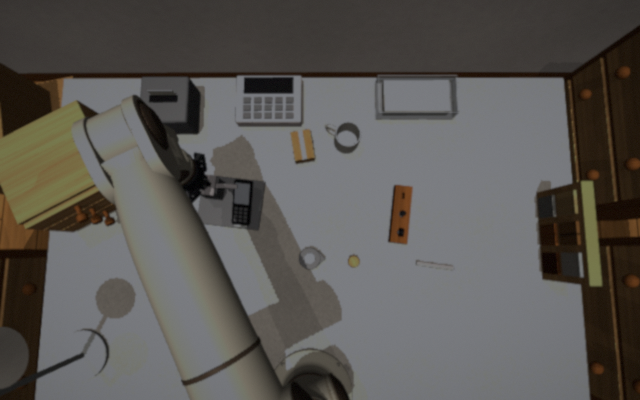

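The bystanders and the other keys are where they started: mug (346,137), carton (303,147), tape (311,258), knob (353,261), pull (434,265). The bar is turned about 86.6° (1.51 rad).

```bash
python3 -c "
from h import *
ticket.job_done();st()"
```

```text
the job is handed in; nothing more can be done
the job is handed in; nothing more can be done
```

The handset is docked and locked in place, and I handed the job in at about 19 s of the 64 s allowed. The arm is still gripping the key and holding it turned.

- **Handset:** I pressed it level onto the deck so it pivoted to the slope in the grip, then let go. Pictures show it screen up, flush on the deck, centred by eye and down at the lip.
- **Key insertion:** I wiggled the wide-headed key in until it stopped hard at the expected height (TCP 150.3 mm against 150.4 mm predicted, 19 N push). It was still unturned at that point.
- **Turn:** I then turned it clockwise about 95.5°.
- **Last checks:** The bar lies across the handset at about 86.6° (1.51 rad, against the 1.25 rad needed). I am pressing down with about 12 N and gripping with a 90 N setting.
- **Everything else:** The other keys and the bystanders look unmoved in the final top view.

**Disagreements:** The two cameras differed by a few millimetres (about 8 mm for the handset's y, about 3 mm for the keyhole). I settled the keyhole position by the wrist forces during insertion. A 3–4 N sideways force on the key remained at the end. After handing in, the robot gave no further reading, so the final second is unobserved.

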